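# Open the wider test kiln

## Robot

A 6-joint arm with a two-finger parallel gripper is mounted at the origin on the work surface. World frame = base frame: x ahead of the robot, y to its left, z up, the work surface at z = 0. Lengths are in mm, angles in rad, forces in N, time in s.
With the tool pointing down it reaches from about 350 to 875 mm from the base axis. Payload 4.2 kg.
Tool frame: the origin (TCP) lies at the very end of the fingers, on their centre line; the grasp point (between the pads) lies 19 mm behind it; z points along the fingers, y is the line along which they close (so a half turn about z gives the same grasp; the last joint's range is limited). The gripper opens to 85 mm and grips with 20 to 120 N. Pads are 22 mm wide; open, the fingers measure 114 mm over their backs; the gripper's body (76 mm by 85 mm) begins 54 mm behind the grasp point. The pads swing forward as they close: fully open they stand 13 mm farther back than shut.
Start: joints at [-1.013, 0.385, 0.008, 0, -1.194, -0.259], TCP at [183.999, -597.28, 231.312] pointing down, gripper open.
Joint ranges: [-3.14, 3.14], [-1.21, 2.06], [-1.07, 1.41], [-3.16, 2.05], [-2.99, -0.16], [-3.1, 3.1]. Speed limits (rad/s): [2.79, 2.79, 3.14, 3.14, 3.14, 3.14].

## Interface

Orientations are given as a unit quaternion [x, y, z, w].
In Python, from bench import arm, optics gives the robot as it stands. The module is installed in compiled form; this text tells all that it offers.
- The arm moves only by the tool step_arm, never from a script. Its argument "motion" is a list of rows, each an object with "dr": the turn, a rotation vector about the tool's x, y, z in units of 8 degrees (1.0 is 8 degrees), a list of three; "slide": the shift along the tool's x, y, z in mm, a list of three; "jaw": the finger opening in mm, from 0 to 85.4. A call has exactly 8 rows; each row is the pose to reach, as a shift and turn from the pose commanded when the call began, along the tool's axes at that moment; what a row does not reach only later rows make up. A row lasts 1/8 s, in which the tool goes at most 62.5 mm and 10.7 degrees, less where a joint would pass 70% of its speed; a pose out of reach is approached as far as the arm can. A call with a gripper value outside its range is refused whole. The fingers move at their own pace and stop on an object; the grip force is fixed at half the most. Time passes only in rows, so rows that repeat a pose let the fingers close, or fill a call up. It gives the time, the measured TCP pose, the force, the opening and the grip force at its end, in the units of the state.
- arm.read_state(): the state, without advancing time (a new reading comes with each control period).
- optics.get_image(name): name is "side" or "top" or "wrist"; returns the picture (480x640x3 uint8, blue, green, red); there is no depth.
- optics.camera_info(name): a dict with "camera_matrix" (3x3 intrinsics, pixels), "view" (4x4, takes a point from world to camera coordinates); the wrist camera has in their place "T_tool_cam" (4x4, takes a point from camera to tool coordinates, whose origin is the TCP and whose axes are the flange's). Camera axes: x right, y up, looking along -z (the intrinsics and any distortion apply to the point x, -y, -z); pixel columns grow to the right and rows downward; lengths in mm; the calibration is good to about 2 mm. The wrist camera is an equidistant fisheye: a pixel r from the principal point sees the ray r / f radians off the axis. A picture is of the moment at which its call begins: read the wrist's pose just before it. camera_info takes no time and is no camera call.
- arm.job_done(): hands the job in; it is judged then, once.
The state is a dict: "clock": time; "joints": joint angles; "joint_vel": joint speeds; "joint_efforts": joint torques, N m; "position": TCP position; "ee_rot": TCP orientation; "contact_force": force on the tool from outside, world axes, zero at the start; "wrist_torque": the same for the moment, N m; "gripper_width": finger opening in mm; "grasp_force": force on a finger pad.
Only numpy, scipy, OpenCV 4.12 (cv2) and the standard library are available. Lean on these libraries where they do the work, as an engineer would, in place of code of your own. Each camera call takes 0.05 s, during which the arm holds its last target. There are 200 camera calls.

## Task

Open the wider of the two small test kilns for loading: lift its lid by the wooden grip until the counterweight takes over, then let go so that the lid rests fully open by itself. Keep the narrower kiln shut and leave the unfired pinch pot in front of the kilns where it stands.

Things in the scene. Friction and masses are not known exactly. Their poses are not given: they have to be found in the camera images.
- wide_grip (a point): centre of the grip on the WIDER kiln's lid: a level wooden roller parallel to the hinge, 44 mm long, 28 mm thick, both ends free, on a thin steel neck, 45 mm in front of the lid's edge on the robot's side, 155 mm above the bench when shut. It swings on an arc round the hinge and its axes turn with the lid: y along the roller; when shut x points level to the hinge and z up
- wide_hinge (a point): middle of the wider kiln's hinge line, fixed, at the kiln's far edge, 140 mm above the bench. x points away from the grip, y along the hinge, z up. Shut, the grip's centre is at x = -245, y = 0, z = +15 mm from here. Kiln: firebrick box in a steel jacket, fixed, 200 mm deep, 240 wide, 158 high when shut, turned up to 23 degrees either way, standing left or right of the other
- wide_lid (a joint): opening angle (rad) of the wider kiln's 35 mm thick lid: 0 shut, 1.35 open at its stop. A steel roller on two arms above the hinge is its counterweight. Let go below the balance point, 0.61, it falls shut (lifting takes 2 to 5 N at the grip); beyond it falls open, slowly, damped. Let go at 0.8 to 0.9 it reaches the stop in about 2 s, moving up and away from the robot
- narrow_lid (a joint): opening angle (rad) of the NARROWER kiln's lid: 0 shut; it must stay shut. This kiln is 170 mm deep and 150 mm wide, otherwise like the wider one, with the same grip
- pot_mid (a point): centre, half-way up, of the unfired clay pinch pot: round, bellied, 68 mm across, 56 mm high, standing upright on the bench in the middle, nearer the robot than the kilns; it must not be moved

How it is judged (in metres and radians):
At the end, for the whole second after the job is handed in: The wider kiln's lid rests at least 1.2 rad open, still and let go; the narrower kiln's lid is shut (under 0.1 rad); the pinch pot is within 20 mm of where it stood (value of joint wide_lid above 1.2 rad and velocity of joint wide_lid below 0.05 rad/s and value of joint narrow_lid below 0.1 rad and distance of pot_mid from where it was at the start of the episode below 0.02 m); the robot touches nothing.
It fails at once if the narrower kiln's lid is lifted (0.2 rad or more) (value of joint narrow_lid above 0.2 rad).
It fails at once if the pinch pot is moved by 20 mm or more (distance of pot_mid from where it was at the start of the episode above 0.02 m).
It also fails if it takes over 40 s, if anything falls off the work surface, if the arm or the gripper's body presses on something with over 40 N, if the wrist force passes 120 N, or if a joint passes its speed limit or range.

## Working session

There is one attempt and no reset: what is moved stays moved. The work goes in short steps, Python scripts to look and compute and a tool call to move; the robot and the scene stay as the last step left them, time stands still between calls to the robot, and variables do not carry over. Pictures are saved under pics/ and viewed, at most 10 in all, crops included, and the job is handed in when it is done.

Besides the shell and the picture viewer there is one more tool, called after ">>>" as name(argument=value, ...) on one line, values as JSON. step_arm: Moves the arm, as the interface text tells. Its arguments: {"type":"object","properties":{"motion":{"type":"array","items":{"type":"object","properties":{"dr":{"type":"array","items":{"type":"number"}},"slide":{"type":"array","items":{"type":"number"}},"jaw":{"type":"number"}}}}},"required":["motion"]}

```bash
mkdir -p pics; python3 - <<'E'
from bench import arm, optics
import cv2, numpy as np
np.set_printoptions(precision=3,suppress=True)
for n in("side","top"):
    cv2.imwrite(f"pics/{n}0.png",optics.get_image(n)); c=optics.camera_info(n); print(n,c)
s=arm.read_state(); print(s)
E
```

```text
side {'camera_matrix': array([[496.37 ,   0.   , 316.527],
       [  0.   , 496.37 , 238.935],
       [  0.   ,   0.   ,   1.   ]]), 'view': array([[  -0.902,   -0.43 ,    0.02 ,  462.903],
       [   0.332,   -0.664,    0.67 , -302.279],
       [  -0.275,    0.611,    0.742, -825.993],
       [   0.   ,    0.   ,    0.   ,    1.   ]])}
top {'camera_matrix': array([[529.239,   0.   , 313.63 ],
       [  0.   , 529.239, 240.041],
       [  0.   ,   0.   ,   1.   ]]), 'view': array([[    0.012,    -1.   ,     0.029,   -58.599],
       [    0.989,     0.016,     0.146,  -564.341],
       [   -0.146,     0.027,     0.989, -1070.153],
       [    0.   ,     0.   ,     0.   ,     1.   ]])}
{'clock': 0.1, 'joints': array([-1.013,  0.385,  0.007, -0.   , -1.194, -0.259]), 'joint_vel': array([ 0.001, -0.001,  0.002,  0.002,  0.002, -0.   ]), 'joint_efforts': array([ -0.   , -39.332,  18.893,   4.198,  -0.003,   0.   ]), 'position': array([ 183.846, -596.807,  230.333]), 'ee_rot': array([-0.149,  0.989,  0.001, -0.   ]), 'contact_force': array([-0.893,  0.575,  0.416]), 'wrist_torque': array([ 0.031, -0.004,  0.011]), 'grasp_force': 0.0, 'gripper_width': 84.9742705853135}
```

View pics/top0.png

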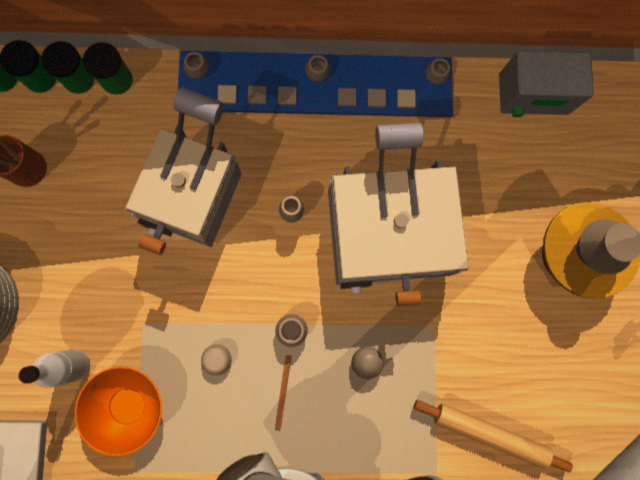

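View pics/side0.png

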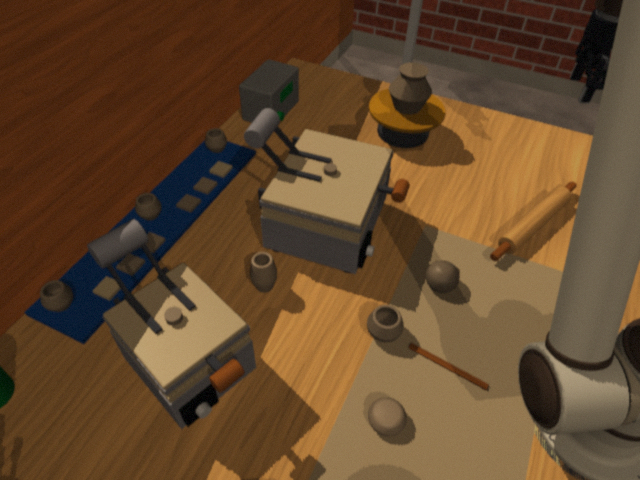

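The top view shows the wide kiln on the right (the -y side), with its lid corners at (334,183), (458,168), (466,266) and (341,282) and its grip at (408,298). The pot is at (291,332). In the side view the wide grip is at (400,190). Next I fit the kiln pose to these points.

```bash
cat > h.py <<'E'
from bench import arm, optics
import cv2, numpy as np
from scipy.optimize import least_squares
from scipy.spatial.transform import Rotation as R
np.set_printoptions(precision=2,suppress=True)
C={n:optics.camera_info(n) for n in("side","top")}
def proj(n,P):
    V=C[n]['view'];q=np.atleast_2d(P)@V[:3,:3].T+V[:3,3]
    q=q*[1,-1,-1]; u=q@C[n]['camera_matrix'].T; return u[:,:2]/u[:,2:]
E
python3 - <<'E'
from h import *
L=np.array([[0,120,18],[0,-120,18],[-200,-120,18],[-200,120,18],[-245,0,15]],float)
O={'top':[(334,183),(458,168),(466,266),(341,282),(408,298)],'side':[(268,206),(302,132),(392,150),(346,219),(400,190)]}
W=lambda p,L:L@R.from_euler('z',p[2]).as_matrix().T+[p[0],p[1],140]
w=np.array([1,1,1,1,3])[:,None]
f=lambda p:np.concatenate([((proj(n,W(p,L))-O[n])*w).ravel() for n in O])
r=least_squares(f,[700,-200,0],x_scale=[100,100,.1],loss='soft_l1')
p=r.x;print(p,W(p,L[4:]))
for n in O:print((proj(n,W(p,L))-O[n]))
# grip alone triangulated
t=least_squares(lambda x:np.concatenate([proj(n,x)[0]-O[n][4] for n in O]),[500,-150,150]);print('grip',t.x,t.cost)
t=least_squares(lambda x:np.concatenate([proj('top',x)[0]-(291,334),proj('side',x)[0]-(385,324)]),[500,0,30]);print('pot',t.x,t.cost)
for n in O:
    im=optics.get_image(n);u=proj(n,W(p,L[4:]))[0].astype(int)
    c=im[u[1]-50:u[1]+50,u[0]-60:u[0]+60]; cv2.imwrite(f'pics/c_{n}.png',c)
a,b=[cv2.resize(cv2.imread(f'pics/c_{n}.png'),None,fx=3.3,fy=3.3,interpolation=2) for n in O]
cv2.imwrite('pics/crop.png',np.hstack([a,b]))
E
```

```text
[ 685.02 -194.51    0.12] [[ 441.84 -224.3   155.  ]]
[[-5.04 -5.94]
 [-6.02 -3.22]
 [ 1.57  1.17]
 [ 0.19 -1.08]
 [-0.37  0.09]]
[[-7.77 -7.19]
 [ 0.75 -3.81]
 [-0.4  -2.59]
 [16.38  5.44]
 [ 0.37 -0.74]]
grip [ 442.34 -225.64  151.7 ] 0.011819290263118417
pot [373.41  -5.68  26.52] 3.1728240013943285
```

View pics/crop.png

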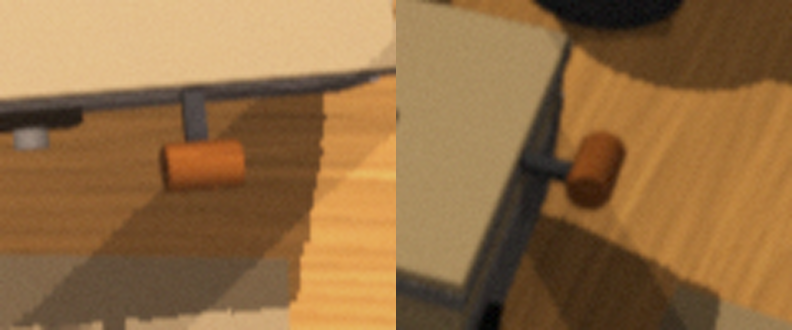

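The roller is clear in both crops, and the refined grip centre is about (442, -227, 153) with a yaw of about 0.11. I'll move above it first, keeping the height.

>>> step_arm(motion=[{"slide":[-40,31,0],"dr":[0,0,0.2],"jaw":85},{"slide":[-80,62,0],"dr":[0,0,0.4],"jaw":85},{"slide":[-130,101,0],"dr":[0,0,0.6],"jaw":85},{"slide":[-180,140,0],"dr":[0,0,0.8],"jaw":85},{"slide":[-230,179,0],"dr":[0,0,1.0],"jaw":85},{"slide":[-280,218,0],"dr":[0,0,1.2],"jaw":85},{"slide":[-325,253,0],"dr":[0,0,1.36],"jaw":85},{"slide":[-356,278,0],"dr":[0,0,1.36],"jaw":85}])

```text
clock: 1.2
position: [443.5, -224.6, 231.4]
ee_rot: [-0.055, 0.998, 0.0, 0.0]
contact_force: [0.2, 0.4, 0.6]
gripper_width: 85.0
grasp_force: 0.0
```

```bash
cat >> h.py <<'E'
G=np.array([442,-227,153.]);yaw=.11
def where(tgt,yaw=yaw):
    s=arm.read_state();M=R.from_quat(s['ee_rot']).as_matrix()
    print(s['clock'],s['position'],'F',s['contact_force'],'w',s['gripper_width'],s['grasp_force'])
    print('axes',M.T.round(3).tolist())
    y=M[:,1]; e=np.arctan2(-y[0],y[1])-yaw
    print('slide',M.T@(np.array(tgt)-s['position']),'dr z units',np.degrees((e+np.pi/2)%np.pi-np.pi/2)/8)
    return s,M
def wristproj(s,M,P):
    c=optics.camera_info('wrist');T=c['T_tool_cam'];K=c['camera_matrix']
    t=(np.atleast_2d(P)-s['position'])@M; q=(t-T[:3,3])@T[:3,:3]*[1,-1,-1]
    th=np.arctan2(np.hypot(q[:,0],q[:,1]),q[:,2]);ph=np.arctan2(q[:,1],q[:,0])
    return np.c_[K[0,0]*th*np.cos(ph)+K[0,2],K[1,1]*th*np.sin(ph)+K[1,2]]
E
python3 - <<'E'
from h import *
s,M=where(G+[0,0,-23])
a=np.array([-np.sin(yaw),np.cos(yaw),0])*22
print(wristproj(s,M,[G+a,G,G-a,s['position']]))
cv2.imwrite('pics/w1.png',optics.get_image('wrist'))
E
```

```text
1.2 [ 443.47 -224.58  231.4 ] F [0.22 0.42 0.57] w 85.01280801738174 0.0
axes [[-0.994, -0.111, -0.0], [-0.111, 0.994, 0.0], [0.0, 0.0, -1.0]]
slide [  1.76  -2.25 101.4 ] dr z units 0.005698731859916528
[[351.94 245.76]
 [317.27 245.77]
 [282.69 245.73]
 [320.11 309.67]]
```

View pics/w1.png

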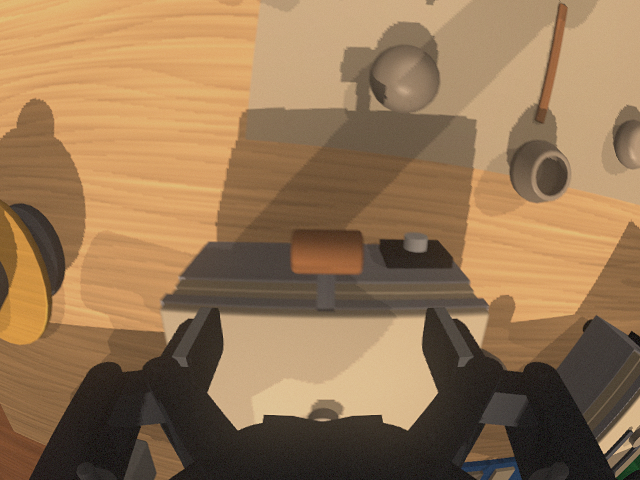

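The wrist view has the roller at columns 291-362 (centre 327, row 251), level in the image, so the yaw is right. It sits a few mm to +y of my estimate. I'll descend with a small correction and look again before closing.

>>> step_arm(motion=[{"slide":[0,1,15],"dr":[0,0,0],"jaw":85},{"slide":[0,2,30],"dr":[0,0,0],"jaw":85},{"slide":[-1,3,45],"dr":[0,0,0],"jaw":85},{"slide":[-1,3,60],"dr":[0,0,0],"jaw":85},{"slide":[-1,3,75],"dr":[0,0,0],"jaw":85},{"slide":[-1,3,88],"dr":[0,0,0],"jaw":85},{"slide":[-1,3,98],"dr":[0,0,0],"jaw":85},{"slide":[-1,3,101],"dr":[0,0,0],"jaw":85}])

```text
clock: 2.25
position: [442.7, -223.8, 129.5]
ee_rot: [-0.054, 0.999, 0.0, -0.001]
contact_force: [-0.2, 0.7, 0.2]
gripper_width: 84.7
grasp_force: 0.0
```

```bash
python3 - <<'E'
from h import *
s,M=where(G+[0,0,-23])
for g in ([442,-227,153],[444,-222,153]):
    a=np.array([-np.sin(yaw),np.cos(yaw),0])*22
    g=np.array(g);print(wristproj(s,M,[g+a,g,g-a,s['position']]))
cv2.imwrite('pics/w2.png',optics.get_image('wrist'))
E
```

```text
2.25 [ 442.73 -223.78  129.54] F [-0.19  0.75  0.19] w 84.67324969385712 0.0
axes [[-0.994, -0.108, 0.001], [-0.108, 0.994, 0.0], [-0.001, 0.0, -1.0]]
slide [ 1.08 -3.12 -0.46] dr z units -0.009416959383850863
[[368.8  336.53]
 [311.63 337.1 ]
 [254.97 336.14]
 [320.11 309.67]]
[[380.47 341.56]
 [324.02 342.49]
 [267.5  341.83]
 [320.11 309.67]]
```

View pics/w2.png

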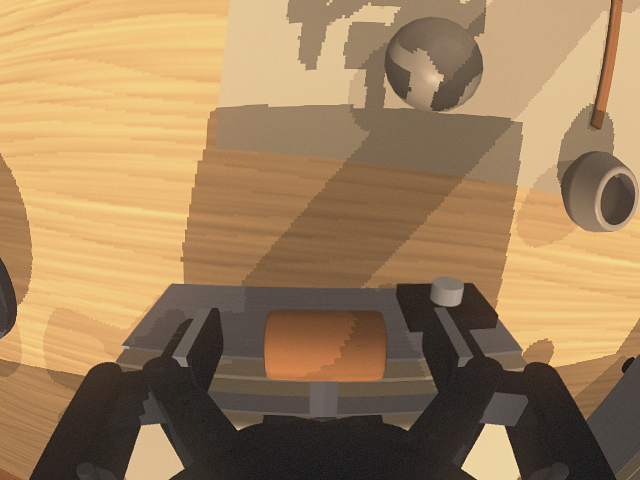

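The roller (columns 265-386, centre 325, row 346) sits between the fingers, whose midline is at 323, and nothing is touching. I'll nudge slightly and close.

>>> step_arm(motion=[{"slide":[-2,1.5,0],"dr":[0,0,0],"jaw":85},{"slide":[-2,1.5,0],"dr":[0,0,0],"jaw":60},{"slide":[-2,1.5,0],"dr":[0,0,0],"jaw":50},{"slide":[-2,1.5,0],"dr":[0,0,0],"jaw":40},{"slide":[-2,1.5,0],"dr":[0,0,0],"jaw":35},{"slide":[-2,1.5,0],"dr":[0,0,0],"jaw":35},{"slide":[-2,1.5,0],"dr":[0,0,0],"jaw":35},{"slide":[-2,1.5,0],"dr":[0,0,0],"jaw":35}])

```text
clock: 3.3
position: [445.2, -222.7, 131.0]
ee_rot: [-0.054, 0.999, -0.001, 0.0]
contact_force: [-1.0, -5.3, 4.6]
gripper_width: 43.5
grasp_force: 61.9
```

```bash
python3 - <<'E'
from h import *
s,M=where(G+[0,0,-23]); p0=s['position']
for th in np.arange(.1,.96,.1):
    # roller about hinge: clockwise
    dx=-245*np.cos(th)+15*np.sin(th)+245; dz=245*np.sin(th)+15*np.cos(th)-15
    print(round(th,2),'slide',M.T@[dx*np.cos(yaw),dx*np.sin(yaw),dz])
E
```

```text
3.3 [ 445.17 -222.72  131.04] F [-1.   -5.25  4.65] w 43.52542002116455 61.91658675670624
axes [[-0.994, -0.108, -0.001], [-0.108, 0.994, -0.001], [0.001, -0.001, -1.0]]
slide [ 3.61 -3.91  1.04] dr z units -0.011500247927335519
0.1 slide [ -2.74  -0.03 -24.38]
0.2 slide [ -7.9   -0.05 -48.37]
0.3 slide [-15.44  -0.06 -71.72]
0.4 slide [-25.26  -0.07 -94.2 ]
0.5 slide [ -37.28   -0.08 -115.59]
0.6 slide [ -51.38   -0.08 -135.67]
0.7 slide [ -67.41   -0.08 -154.25]
0.8 slide [ -85.21   -0.07 -171.13]
0.9 slide [-104.61   -0.06 -186.15]
```

The roller is gripped (43.5 mm, 62 N). I'll lift along the arc to about 0.4 rad.

>>> step_arm(motion=[{"slide":[-1,0,-12],"dr":[0,0,0],"jaw":35},{"slide":[-3,0,-24],"dr":[0,0,0],"jaw":35},{"slide":[-5,0,-36],"dr":[0,0,0],"jaw":35},{"slide":[-8,0,-48],"dr":[0,0,0],"jaw":35},{"slide":[-11,0,-60],"dr":[0,0,0],"jaw":35},{"slide":[-15,0,-72],"dr":[0,0,0],"jaw":35},{"slide":[-20,0,-83],"dr":[0,0,0],"jaw":35},{"slide":[-25,0,-94],"dr":[0,0,0],"jaw":35}])

```text
clock: 4.3
position: [468.7, -220.4, 222.8]
ee_rot: [-0.054, 0.999, -0.0, -0.002]
contact_force: [1.6, -10.3, -4.3]
gripper_width: 43.3
grasp_force: 61.9
```

```bash
python3 - <<'E'
from h import *
s,M=where([0,0,0]);print(s['wrist_torque'])
a=optics.get_image('side')[60:300,180:500];b=optics.get_image('wrist')
cv2.imwrite('pics/l1.png',np.hstack([cv2.resize(a,(400,300)),cv2.resize(b,(400,300))]))
E
```

```text
4.3 [ 468.65 -220.44  222.79] F [  1.63 -10.34  -4.28] w 43.250559001578154 61.928799748420715
axes [[-0.994, -0.107, 0.004], [-0.107, 0.994, -0.001], [-0.004, -0.001, -1.0]]
slide [441.29 269.6  224.6 ] dr z units -0.017786801526885075
[-2.79  0.07 -0.45]
```

View pics/l1.png

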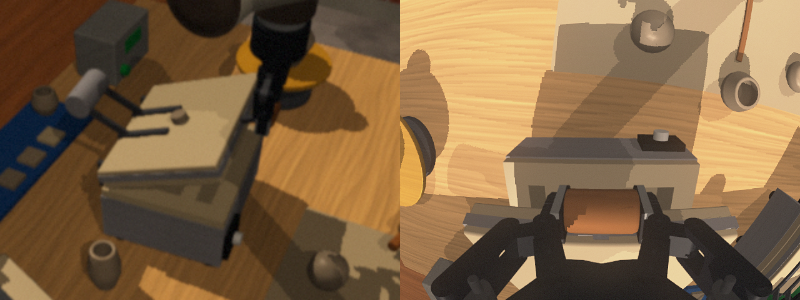

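The lid is following cleanly, held in the grip with the forces small. I'll continue to about 0.88 rad, easing the sideways load a little.

>>> step_arm(motion=[{"slide":[-7,-0.5,-13],"dr":[0,0,0],"jaw":35},{"slide":[-15,-1,-25.5],"dr":[0,0,0],"jaw":35},{"slide":[-23,-1,-37.5],"dr":[0,0,0],"jaw":35},{"slide":[-32,-1,-49],"dr":[0,0,0],"jaw":35},{"slide":[-42,-1,-60],"dr":[0,0,0],"jaw":35},{"slide":[-53,-1,-70.5],"dr":[0,0,0],"jaw":35},{"slide":[-64,-1,-80],"dr":[0,0,0],"jaw":35},{"slide":[-75,-1,-89],"dr":[0,0,0],"jaw":35}])

```text
clock: 5.4
position: [542.8, -213.4, 312.0]
ee_rot: [-0.054, 0.999, -0.0, -0.003]
contact_force: [0.2, -8.6, -2.9]
gripper_width: 42.9
grasp_force: 63.4
```

```bash
python3 - <<'E'
from h import *
s,M=where([0,0,0]);print(s['wrist_torque'],s['joints'])
a=optics.get_image('side')[0:300,100:500];b=optics.get_image('wrist')
cv2.imwrite('pics/l2.png',np.hstack([a,cv2.resize(b,(400,300))]))
E
```

```text
5.4 [ 542.8  -213.42  312.  ] F [ 0.16 -8.6  -2.86] w 42.90708149026407 63.39365065097809
axes [[-0.994, -0.107, 0.007], [-0.107, 0.994, -0.001], [-0.006, -0.001, -1.0]]
slide [514.77 270.49 315.23] dr z units -0.019721303316433493
[-2.23  0.62 -0.43] [-0.1   0.27  0.04  0.   -1.35 -1.37]
```

View pics/l2.png

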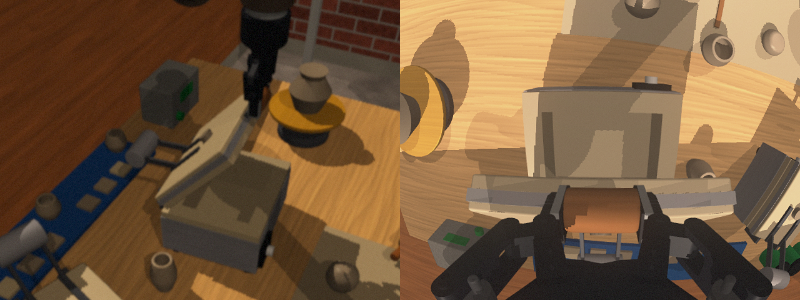

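The lid is at about 0.87 rad, past the balance point, and still gripped. Now I release it and back off toward the robot.

>>> step_arm(motion=[{"slide":[0,0,0],"dr":[0,0,0],"jaw":85},{"slide":[0,0,0],"dr":[0,0,0],"jaw":85},{"slide":[0,0,0],"dr":[0,0,0],"jaw":85},{"slide":[15,0,0],"dr":[0,0,0],"jaw":85},{"slide":[40,0,0],"dr":[0,0,0],"jaw":85},{"slide":[70,0,0],"dr":[0,0,0],"jaw":85},{"slide":[100,0,0],"dr":[0,0,0],"jaw":85},{"slide":[120,0,0],"dr":[0,0,0],"jaw":85}])

```text
clock: 6.5
position: [423.1, -225.2, 313.7]
ee_rot: [-0.054, 0.999, -0.0, 0.0]
contact_force: [-0.1, 0.2, 0.6]
gripper_width: 85.0
grasp_force: 0.0
```

>>> step_arm(motion=[{"slide":[0,0,0],"dr":[0,0,0],"jaw":85},{"slide":[0,0,0],"dr":[0,0,0],"jaw":85},{"slide":[0,0,0],"dr":[0,0,0],"jaw":85},{"slide":[0,0,0],"dr":[0,0,0],"jaw":85},{"slide":[0,0,0],"dr":[0,0,0],"jaw":85},{"slide":[0,0,0],"dr":[0,0,0],"jaw":85},{"slide":[0,0,0],"dr":[0,0,0],"jaw":85},{"slide":[0,0,0],"dr":[0,0,0],"jaw":85}])

```text
clock: 7.5
position: [425.1, -225.2, 313.3]
ee_rot: [-0.054, 0.999, -0.0, 0.0]
contact_force: [0.4, 0.3, -0.2]
gripper_width: 84.8
grasp_force: 0.0
```

>>> step_arm(motion=[{"slide":[0,0,0],"dr":[0,0,0],"jaw":85},{"slide":[0,0,0],"dr":[0,0,0],"jaw":85},{"slide":[0,0,0],"dr":[0,0,0],"jaw":85},{"slide":[0,0,0],"dr":[0,0,0],"jaw":85},{"slide":[0,0,0],"dr":[0,0,0],"jaw":85},{"slide":[0,0,0],"dr":[0,0,0],"jaw":85},{"slide":[0,0,0],"dr":[0,0,0],"jaw":85},{"slide":[0,0,0],"dr":[0,0,0],"jaw":85}])

```text
clock: 8.5
position: [425.1, -225.2, 313.3]
ee_rot: [-0.054, 0.999, 0.0, -0.0]
contact_force: [0.4, -0.1, 1.1]
gripper_width: 85.0
grasp_force: 0.0
```

>>> step_arm(motion=[{"slide":[0,0,0],"dr":[0,0,0],"jaw":85},{"slide":[0,0,0],"dr":[0,0,0],"jaw":85},{"slide":[0,0,0],"dr":[0,0,0],"jaw":85},{"slide":[0,0,0],"dr":[0,0,0],"jaw":85},{"slide":[0,0,0],"dr":[0,0,0],"jaw":85},{"slide":[0,0,0],"dr":[0,0,0],"jaw":85},{"slide":[0,0,0],"dr":[0,0,0],"jaw":85},{"slide":[0,0,0],"dr":[0,0,0],"jaw":85}])

```text
clock: 9.5
position: [425.1, -225.2, 313.3]
ee_rot: [-0.054, 0.999, -0.0, 0.0]
contact_force: [0.4, -0.7, -0.2]
gripper_width: 85.0
grasp_force: 0.0
```

```bash
python3 - <<'E'
from h import *
s,M=where([0,0,0])
a=optics.get_image('side');b=optics.get_image('wrist');d=optics.get_image('side')
print(cv2.absdiff(a,d).mean(), (cv2.absdiff(a,d)>40).sum())
cv2.imwrite('pics/f.png',np.hstack([cv2.resize(a,(400,300)),cv2.resize(b,(400,300))]))
E
```

```text
9.5 [ 425.12 -225.16  313.3 ] F [ 0.38 -0.74 -0.2 ] w 85.00365567305698 0.0
axes [[-0.994, -0.109, -0.0], [-0.109, 0.994, -0.0], [0.0, -0.0, -1.0]]
slide [398.12 270.06 313.3 ] dr z units -0.007550626477331994
2.4895724826388888 0
```

View pics/f.png

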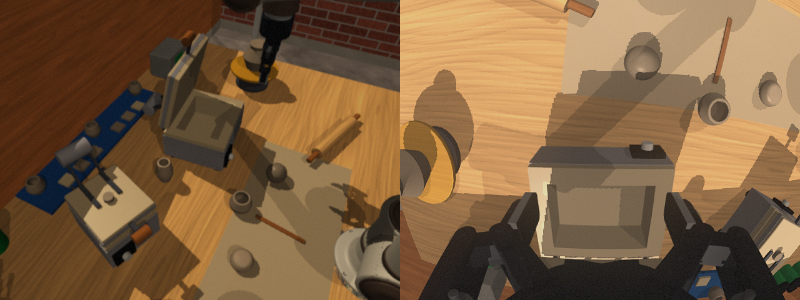

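The wide lid stands fully open and still, with its grip near (187,40). The narrow kiln is shut, the pot is in place at (241,200), and the arm is clear of everything, so I'm handing in.

```bash
python3 -c "
from bench import arm
print(arm.job_done())"
```

```text
the job is handed in; nothing more can be done
None
```

I handed the job in at about 10 s: the wider kiln's lid rests open by itself, the narrower kiln is shut, the pinch pot is where it stood, and the arm touches nothing (judged from the last pictures and force reading; no verdict came back).

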